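Fit the U-clamp over the rest bar of the key grinder

ROBOT

A 7-joint arm with a two-finger parallel gripper is mounted at the origin on the work surface. World frame = base frame: x ahead of the robot, y to its left, z up, the work surface at z = 0. Lengths are in m, angles in rad, forces in N, time in s.
With the tool pointing down it reaches from about 0.35 to 0.9 m from the base axis. Payload 8.1 kg.
Tool frame: the origin (TCP) lies at the centre of the arm's flange, where the gripper is bolted on; the fingertips stand 178 mm ahead of it and the grasp point (between the pads) lies 159 mm ahead of it; z points along the fingers, y is the direction in which the jaws open and shut (so a half turn about z gives the same grasp; the last joint's range is limited). The gripper opens to 92 mm and grips with 3 to 60 N. Pads are 19 mm wide; open, the fingers measure 130 mm over their backs; the gripper's body (75 mm by 190 mm) begins 47 mm behind the grasp point.
Start: joints at [1.206, 0.434, 0.025, 1.573, -0.012, 1.134, -0.075], TCP at [0.162, -0.604, 0.405] pointing down, gripper open.
Joint ranges: [-2.62, 2.62], [-0.44, 2.09], [-1.27, 1.32], [0.08, 2.57], [-1.32, 4.46], [0.12, 2], [-2.74, 2.74]. Speed limits (rad/s): [2.22, 2.22, 3.01, 3.01, 3.14, 3.14, 3.14].

INTERFACE

Orientations are given as a rotation vector (axis times angle).
In Python, from cell import arm gives the robot as it stands. The module is installed in compiled form; this text tells all that it offers.
- The arm moves only by the tool move_arm, never from a script. Its argument "steps" is a list of rows, each a list of 4 numbers: the shift along the tool's x, y, z in mm, then the turn about the tool's z in rad. In form: [[x, y, z, twist], ...]. A call has 1 to 20 rows; each row is the pose to reach, as a shift and turn from the pose commanded when the call began, along the tool's axes at that moment; what a row does not reach only later rows make up. A row lasts 1/8 s, in which the tool goes at most 62.5 mm and 10.7 degrees, less where a joint would pass 70% of its speed; a pose out of reach is approached as far as the arm can. A call with a gripper value outside its range is refused whole. "grip" is the finger opening in mm, from 0 to 91.8, set as the call begins (left out, the last holds). The fingers move at their own pace and stop on an object; "grip_force" is the grip in N (left out, the last holds). Time passes only in rows, so rows that repeat a pose let the fingers close. It gives the time, the measured TCP pose, the force and the opening at its end, in the units of the state.
- arm.observe(): the state, without advancing time (a new reading comes with each control period).
- arm.get_image(name): name is "side" or "top" or "wrist"; returns the picture (400x640x3 uint8, red, green, blue); there is no depth.
- arm.camera_info(name): a dict with "mtx" (3x3 intrinsics, pixels), "pose" (4x4, takes a point from camera to world coordinates); the wrist camera has in their place "T_tool_cam" (4x4, takes a point from camera to tool coordinates, whose origin is the TCP and whose axes are the flange's). Camera axes: x right, y down, z forward; pixel columns grow to the right and rows downward; lengths in m; the calibration is good to about 2 mm. A picture is of the moment at which its call begins: read the wrist's pose just before it. camera_info takes no time and is no camera call.
- arm.sign_off(): hands the job in, once; it reports no verdict.
The state is a dict: "clock": time; "joints": joint angles; "dq": joint speeds; "joint_efforts": joint torques, N m; "position": TCP position; "ee_rot": TCP orientation; "force": force on the tool from outside, world axes, zero at the start; "ft_torque": the same for the moment, N m; "width": opening from 0.0 (shut) to 1.0 (fully open).
Only numpy, scipy, OpenCV 4.12 (cv2) and the standard library are available. Lean on these libraries where they do the work, as an engineer would, in place of code of your own. Each camera call takes 0.05 s, during which the arm holds its last target.

TASK

Take the steel U-clamp out of the wooden rack and fit it over the rest bar of the key grinder, both legs going down into the two holes of the bracket under the bar, and push it fully home until its crown sits on the bar. The bracket is adjustable, so feel for its holes gently and never force the clamp; let go of it upright and fully home, and leave the file, the screwdriver and the tin where they are.

Things in the scene. Friction and masses are not known exactly. Their poses are not given: they have to be found in the camera images.
- clamp: Loose steel U of 8 mm round rod, legs down, flat leg ends with 1 mm rounded edges, 0.13-0.21 kg. Legs at x = +-18 mm, 28 mm clear between them. Origin: midway between the leg ends, at their lowest level; z up. Crown: inside 48, outside 56 mm above the origin. Above it a flat grip lug to 87 mm height, 34 mm along x, 10 mm thick along y: grip across y, above the crown. Starts upright in the rack.
- rack: Fixed wooden block 75 x 60 x 32 mm (x, y, z), origin under its centre, with two blind 11 mm holes, 24 mm deep, at x = -18 and +18 mm. The clamp stands in them, its leg ends 8 mm above the table; lift it straight up by 35 mm or more to clear the rack.
- bed: Fixed cream bed of the grinder. Origin on the table, midway between two pillars that hold the bar; z up, y along the bar towards disc and motor. Pillars 44 (x) x 22 (y) mm, 59 mm high, at y = -76 and +76 mm. Orange disc at y = +103 mm, 92 mm high; motor to y = +210 mm, 98 mm high. Pressing or scraping the clamp on bed, bar or bracket with over 35 N marks them.
- bar_top (a point): Top of the steel rest bar, midway between the pillars: straight above the bed's origin, 60 mm above the table; same axes as the bed. The bar is round, 24 mm thick, runs along y. Fully home, the inside of the clamp's crown rests on the bar and the clamp's origin is 12 mm above the table.
- travel_mid (a point): Fixed point on the bed's middle line at the level of the bracket's top, 32 mm above the table. The bracket, a pale metal block 64 (x) x 84 (y) x 18 mm under the bar, is set stiffly anywhere along y: its two 9.5 mm through holes (1 mm chamfer), at x = -18 and +18 mm, are both at one same y between -18 and +18 mm from here. Not measured: look from above or feel with the legs.
- plunger_mid (a point): Fixed point on the bed's middle line, 20 mm above the table, at the level of the spring plungers in the holes (12 mm below the bracket's top). The legs meet the plungers about 8 mm down; a push of about 4 to 10 N is needed to push the clamp on past them, and they then hold it. The last 12 mm go down against this resistance, until the crown meets the bar.
- file: Flat file with a wooden handle, about 250 mm long, lying on the table; x along it. Bystander.
- screwdriver: Screwdriver lying on the table, x along it. Bystander.
- tin: Open aluminium tin, 72 mm across, 60 mm high, origin under its centre. Bystander.
There are look-alikes about, which are no part of the job. Of the things that look like the rack, the middle-sized one is meant.

How it is judged:
By the outcome, as a careful person would: the job done as asked, in the order asked, and still so for the second after the job is handed in, with the robot touching nothing.
It also fails if it takes over 70 s, if anything falls off the work surface, if the arm or the gripper's body presses on something with over 40 N, if the wrist force passes 120 N, or if a joint passes its speed limit or range.

## Working session

There is one attempt and no reset: what is moved stays moved. The work goes in short steps, Python scripts to look and compute and a tool call to move; the robot and the scene stay as the last step left them, time stands still between calls to the robot, and variables do not carry over. Pictures are saved under pics/ and viewed, and the job is handed in when it is done.

Besides the shell and the picture viewer there is one more tool, called after "Emit:" as a command line: name --pt "numbers of a row" for each row, then --argument value for the rest. move_arm: Moves the arm, as the interface text tells. Its arguments: {"type":"object","properties":{"steps":{"type":"array"},"grip":{"type":"number"},"grip_force":{"type":"number"}},"required":["steps"]}

```bash
mkdir -p pics; python3 - <<'E'
from cell import arm
import cv2
print(arm.observe())
for n in ("side","top","wrist"):
    i=arm.camera_info(n); print(n,{k:(v.tolist() if hasattr(v,'tolist') else v) for k,v in i.items()})
    im=arm.get_image(n); cv2.imwrite(f"pics/{n}0.png",im[:,:,::-1])
E
```

```text
{'clock': 0.0, 'joints': array([ 1.20640023,  0.43520025,  0.02500129,  1.57409062, -0.01156332,
        1.1340256 , -0.07509348]), 'dq': array([ 0.00138398, -0.0002322 , -0.00088744, -0.00102257,  0.00210099,
        0.00079071,  0.00024135]), 'joint_efforts': array([-1.68240655e-03, -6.67851162e+01,  9.83690433e-01, -3.14450133e+01,
       -6.08453597e-02,  4.29234607e-02,  1.54226159e-04]), 'position': array([ 0.16164707, -0.60348873,  0.40396174]), 'ee_rot': array([-3.11321389e+00, -4.09741003e-01,  6.13462826e-04]), 'force': array([-0.08349054, -0.47364846, -0.04915309]), 'ft_torque': array([0.00304969, 0.00438144, 0.02536239]), 'width': 1.0003379452681145}
side {'mtx': [[444.2829915896001, 0.0, 315.6372644109146], [0.0, 444.2829915896001, 198.38720870612156], [0.0, 0.0, 1.0]], 'pose': [[0.9530165799590606, -0.12908402147187845, 0.27403779615918533, 0.34672212039742045], [-0.30198185890496093, -0.47593143306031843, 0.826012244411338, -0.90565036777765], [0.023798218745104807, -0.8699578072675707, -0.49255157938916494, 0.5313841299023639], [0.0, 0.0, 0.0, 1.0]]}
top {'mtx': [[407.8365298562216, 0.0, 310.2316119894927], [0.0, 407.8365298562216, 194.22220763511746], [0.0, 0.0, 1.0]], 'pose': [[-0.022957785893470757, -0.993492791898123, 0.11155721632123218, 0.48421369166364686], [-0.9995980715950353, 0.024667688363217973, 0.013971414184027453, -0.14682800131781637], [-0.01663235793133472, -0.11119162557174801, -0.9936597944328612, 1.12112173811593], [0.0, 0.0, 0.0, 1.0]]}
wrist {'mtx': [[301.0176311748941, 0.0, 320.1273698923719], [0.0, 301.0176311748941, 197.83791647168513], [0.0, 0.0, 1.0]], 'T_tool_cam': [[0.00030705359027578886, -0.9603584871914362, -0.27876779189401585, 0.07544687798806671], [0.9999999494592592, 0.0003178685884614553, 6.405969658823862e-06, 0.00035767014524812346], [8.24594971872745e-05, -0.27876777977186157, 0.9603585362568998, 0.020409042812625455], [0.0, 0.0, 0.0, 1.0]]}
```

View pics/side0.png

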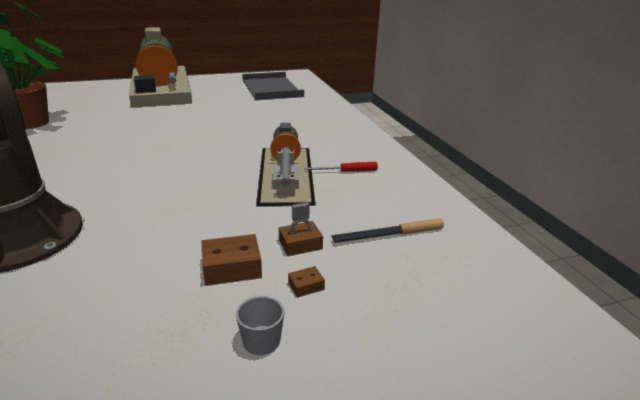

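View pics/top0.png

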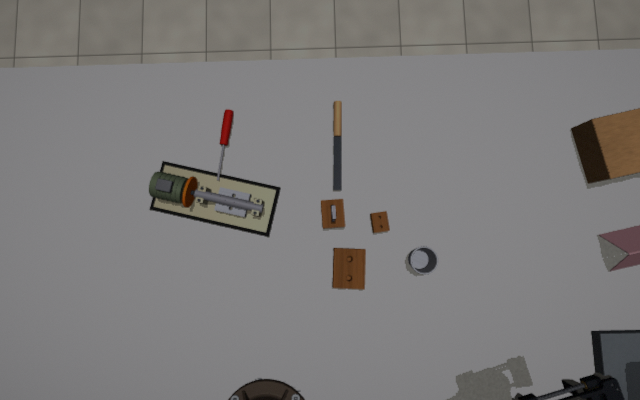

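View pics/wrist0.png

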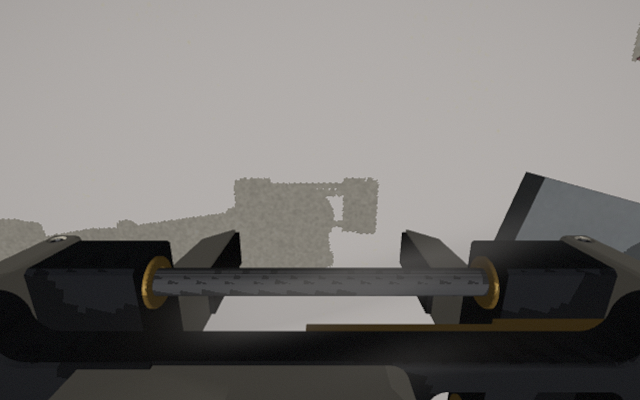

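The rack holding the clamp sits at top px ≈(333,214) and side ≈(300,237). The grinder is at top ≈(215,198). The big block at (349,268) and the small one at (380,222) are look-alikes.

```bash
cat > h.py <<'E'
import numpy as np, cv2
from scipy.spatial.transform import Rotation as R
from cell import arm
def cam(n,st=None):
    i=arm.camera_info(n); K=np.array(i['mtx'])
    if n=='wrist':
        T=np.eye(4);T[:3,:3]=R.from_rotvec(st['ee_rot']).as_matrix();T[:3,3]=st['position']
        return K,T@np.array(i['T_tool_cam'])
    return K,np.array(i['pose'])
def ray(n,px,z,st=None):
    K,P=cam(n,st); px=np.atleast_2d(np.array(px,float))
    d=(np.c_[px,np.ones(len(px))]@np.linalg.inv(K).T)@P[:3,:3].T
    o=P[:3,3]; t=(z-o[2])/d[:,2]; return o+d*t[:,None]
def proj(n,p,st=None):
    K,P=cam(n,st); p=np.atleast_2d(p); q=(p-P[:3,3])@P[:3,:3]; q=q@K.T; return q[:,:2]/q[:,2:]
E
python3 - <<'E'
from h import *
im=cv2.imread('pics/top0.png')
c=im[140:260,140:440]; cv2.imwrite('pics/topz1.png',cv2.resize(c[:, :150],None,fx=5,fy=5,interpolation=cv2.INTER_CUBIC))
cv2.imwrite('pics/topz2.png',cv2.resize(im[180:250,300:400],None,fx=7,fy=7,interpolation=cv2.INTER_CUBIC))
s=cv2.imread('pics/side0.png'); cv2.imwrite('pics/sidez1.png',cv2.resize(s[110:260,240:360],None,fx=4,fy=4,interpolation=cv2.INTER_CUBIC))
hsv=cv2.cvtColor(im,cv2.COLOR_BGR2HSV)
m=((hsv[...,0]<15)&(hsv[...,1]>120)&(hsv[...,2]<180)).astype(np.uint8)*255
cs,_=cv2.findContours(m,cv2.RETR_EXTERNAL,cv2.CHAIN_APPROX_NONE)
for c in cs:
    if cv2.contourArea(c)>100: 
        r=cv2.minAreaRect(c); b=cv2.boxPoints(r); w=ray('top',b,.032)
        print(r, ray('top',[r[0]],.032).round(4).tolist(), [np.linalg.norm(w[i]-w[i-1]).round(4) for i in (1,2)], np.degrees(np.arctan2(*(w[1]-w[0])[[1,0]])),np.degrees(np.arctan2(*(w[2]-w[1])[[1,0]])))
E
```

```text
((348.4739685058594, 268.1239013671875), (31.34779930114746, 39.42412567138672), 2.385944128036499) [[0.4085, -0.2276, 0.032]] [np.float64(0.1024), np.float64(0.0827)] -4.084227156415376 -93.66612999710983
((379.36993408203125, 221.5899658203125), (18.80904197692871, 15.839193344116211), 81.8698959350586) [[0.5287, -0.3137, 0.032]] [np.float64(0.0422), np.float64(0.0499)] -83.23830329002732 -174.3811029005699
((332.26556396484375, 213.18621826171875), (27.32196617126465, 21.591825485229492), 85.2363510131836) [[0.5541, -0.1892, 0.032]] [np.float64(0.0579), np.float64(0.073)] -86.62159464548778 -177.07264878825055
((188.7115478515625, 191.44229125976562), (12.94366455078125, 30.398000717163086), 11.309932708740234) [[0.6222, 0.1967, 0.032]] [np.float64(0.0823), np.float64(0.0356)] -10.663603150830395 -102.76329416887849
((595.7786254882812, 166.0655975341797), (22.905542373657227, 18.016611099243164), 84.80557250976562) [[0.6633, -0.8975, 0.032]] [np.float64(0.0482), np.float64(0.0619)] -86.20820387749323 179.21178425801875
((225.97598266601562, 126.63201904296875), (8.765386581420898, 34.5248908996582), 10.30484676361084) [[0.7991, 0.0957, 0.032]] [np.float64(0.0968), np.float64(0.0244)] -10.062226615565189 -102.14547249149923
```

View pics/topz1.png

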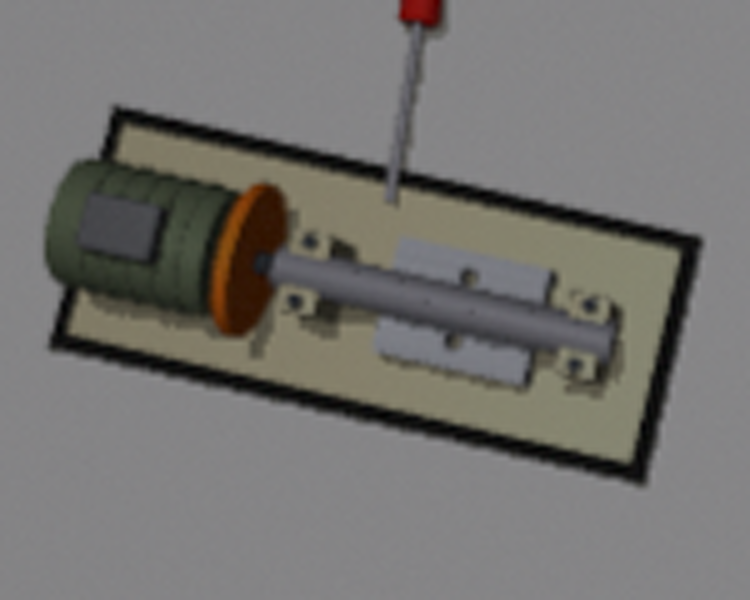

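View pics/topz2.png

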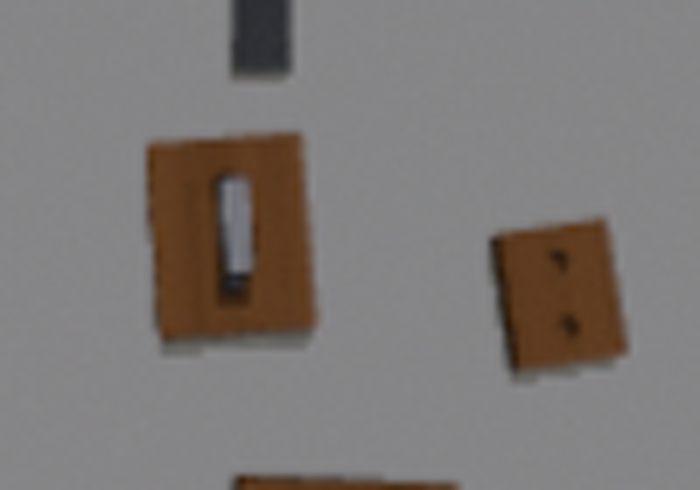

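View pics/sidez1.png

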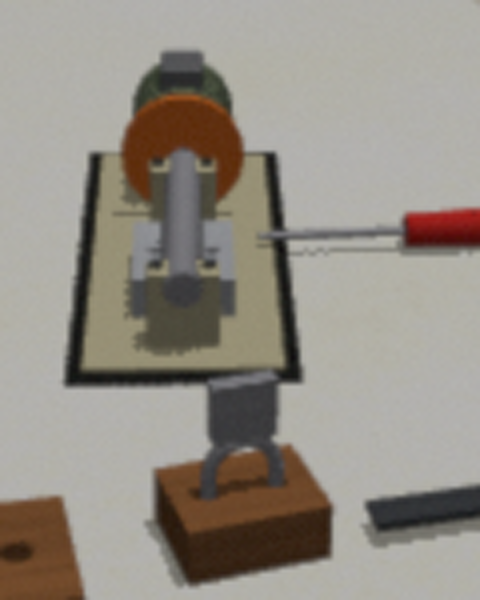

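```bash
python3 - <<'E'
from h import *
def z(a): return np.array(a,float)/5+140
w=ray('top',z([(117,108),(700,240),(645,482),(52,347)]),.0)
print(w.round(4).tolist()); d=lambda a,b:(np.degrees(np.arctan2(*(b-a)[[1,0]])),np.linalg.norm(b-a))
for i in range(4): print(d(w[i-1],w[i]))
h=ray('top',z([(468,274),(453,340)]),.032); print('holes',h.round(4).tolist(),d(h[1],h[0]),h.mean(0))
p=ray('top',z([(590,305),(573,366),(310,241),(295,301)]),.059);print('pillarscrews',p.round(4).tolist(),p.mean(0),d(p[:2].mean(0),p[2:].mean(0)),d(p[1],p[0]))
# lug top: zoom2
l=ray('top',np.array([(235,177),(238,272)])/7.+[300,180],.095);print('lug',l.round(4).tolist(),l.mean(0),d(l[1],l[0]))
s=ray('side',np.array([(212,377),(278,374),(250,376)])/4.+[240,110],.095);print(s.round(4).tolist())
E
```

```text
[[0.7125, 0.2791, 0.0], [0.6295, -0.0476, 0.0], [0.4967, -0.0155, 0.0], [0.5787, 0.3131, 0.0]]
(np.float64(-14.236765201117347), np.float64(0.13798218636755585))
(np.float64(-104.24631276982713), np.float64(0.33709524047637246))
(np.float64(166.406227818238), np.float64(0.1367091046480442))
(np.float64(75.97059038185496), np.float64(0.33863161796533575))
holes [[0.61, 0.0751, 0.032], [0.5746, 0.0832, 0.032]] (np.float64(-12.942379367519536), np.float64(0.03640635350309616)) [0.59230882 0.07913025 0.032     ]
pillarscrews [[0.589, 0.0054, 0.059], [0.5572, 0.0146, 0.059], [0.6265, 0.1531, 0.059], [0.5949, 0.1608, 0.059]] [0.59189577 0.08348259 0.059     ] (np.float64(75.63338215265982), np.float64(0.15167484990072955)) (np.float64(-16.10134760883884), np.float64(0.03310400326961302))
lug [[0.5699, -0.1906, 0.095], [0.5357, -0.1907, 0.095]] [ 0.55277481 -0.19064485  0.095     ] (np.float64(0.12172615022843349), np.float64(0.03422096381078151))
[[0.54, -0.1844, 0.095], [0.5718, -0.19, 0.095], [0.5581, -0.1883, 0.095]]
```

Emit:
move_arm --pt "49 -30 0 0.03" --pt "97 -60 0 0.06" --pt "146 -89 0 0.09" --pt "194 -119 0 0.12" --pt "243 -149 0 0.15" --pt "292 -179 0 0.18" --pt "340 -209 0 0.21" --pt "389 -238 0 0.21" --pt "437 -268 0 0.21" --pt "486 -298 0 0.21" --pt "486 -298 0 0.21" --pt "486 -298 0 0.21" --pt "486 -298 0 0.21" --grip 60

```text
clock: 1.78
position: [0.5533, -0.1915, 0.4046]
ee_rot: [3.14, 0.078, -0.001]
force: [-0.6, 0.1, -0.4]
width: 0.656
```

```bash
python3 - <<'E'
from h import *
st=arm.observe(); im=arm.get_image('wrist'); cv2.imwrite('pics/w1.png',im[:,:,::-1]); import pickle; pickle.dump(st,open('w1.pkl','wb')); print(st['position'],st['ee_rot'],st['joints'],st['clock'])
E
```

```text
[ 0.55325203 -0.19152764  0.40464626] [ 3.13997767e+00  7.77001524e-02 -9.94422412e-04] [ 0.34789249  0.37876794 -0.14583818  1.66257861  0.06105474  1.10510996
 -1.33652342] 1.775
```

View pics/w1.png

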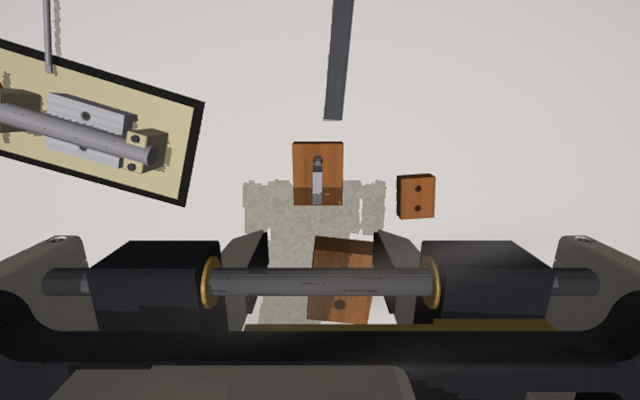

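```bash
python3 - <<'E'
from h import *
import pickle
st=pickle.load(open('w1.pkl','rb')); im=cv2.imread('pics/w1.png')
hsv=cv2.cvtColor(im,cv2.COLOR_BGR2HSV)
m=((hsv[...,0]<20)&(hsv[...,1]>110)).astype(np.uint8)*255; m[:,:280]=0;m[:,390:]=0;m[:130]=0;m[215:]=0
cs,_=cv2.findContours(m,cv2.RETR_EXTERNAL,cv2.CHAIN_APPROX_NONE)
for c in cs:
    if cv2.contourArea(c)>100:
        a=cv2.approxPolyDP(c,4,True)[:,0]; print(a.tolist(), ray('wrist',a,.032,st).round(4).tolist())
cv2.imwrite('pics/w1z.png',cv2.resize(im[130:220,270:370],None,fx=6,fy=6,interpolation=cv2.INTER_CUBIC))
cv2.imwrite('pics/w1zb.png',cv2.resize(im[80:200,0:210],None,fx=3.8,fy=3.8,interpolation=cv2.INTER_CUBIC))
E
```

```text
[[294, 142], [294, 204], [312, 204], [316, 155], [322, 159], [322, 204], [341, 204], [342, 143]] [[0.592, -0.1599, 0.032], [0.5169, -0.1618, 0.032], [0.518, -0.1838, 0.032], [0.5782, -0.186, 0.032], [0.5739, -0.1932, 0.032], [0.5186, -0.1961, 0.032], [0.5197, -0.2193, 0.032], [0.5936, -0.2154, 0.032]]
```

View pics/w1z.png

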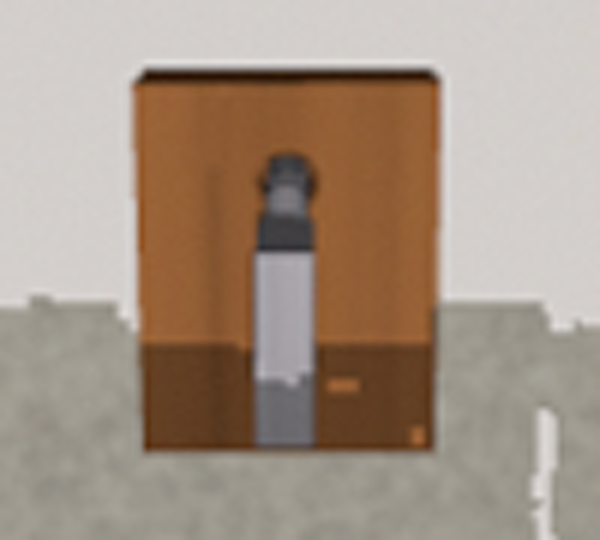

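View pics/w1zb.png

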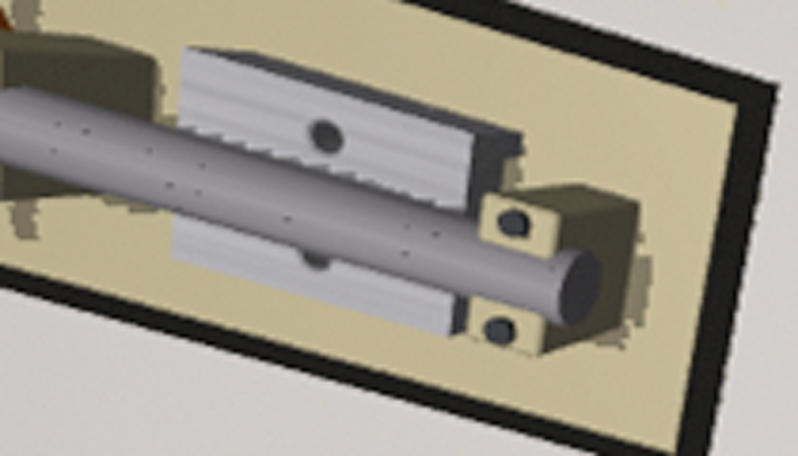

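```bash
python3 - <<'E'
from h import *
import pickle
st=pickle.load(open('w1.pkl','rb'))
print(R.from_rotvec(st['ee_rot']).as_matrix().round(4))
a=np.array([(257,251),(312,251),(313,447),(256,447)])/6.+[270,130]-.5+.0
w=ray('wrist',a,.095,st);print(w.round(4).tolist(),w.mean(0)); d=w[:2].mean(0)-w[2:].mean(0); print(np.degrees(np.arctan2(d[1],d[0])),np.linalg.norm(d), np.linalg.norm(w[0]-w[1]))
b=np.array([(145,84),(436,84),(434,447),(145,447)])/6.+[270,130]-.5
w=ray('wrist',b,.032,st);print(w.round(4).tolist(),w.mean(0)); 
for i in range(4):
  d=w[i]-w[i-1]; print(np.degrees(np.arctan2(d[1],d[0])),np.linalg.norm(d))
h=np.array([(327,137),(317,257)])/3.8+[0,80]-.5
print(ray('wrist',h,.032,st))
E
```

```text
[[ 9.988e-01  4.950e-02 -6.000e-04]
 [ 4.950e-02 -9.988e-01 -7.000e-04]
 [-6.000e-04  6.000e-04 -1.000e+00]]
[[0.5712, -0.1835, 0.095], [0.5716, -0.1925, 0.095], [0.5383, -0.1943, 0.095], [0.5378, -0.1848, 0.095]] [ 0.55470138 -0.18876974  0.095     ]
2.6817447539653885 0.033389380135395774 0.008942571614782877
[[0.5902, -0.1595, 0.032], [0.593, -0.2156, 0.032], [0.5198, -0.2204, 0.032], [0.5169, -0.1614, 0.032]] [ 0.55497966 -0.18922039  0.032     ]
1.4454406923581389 0.07340474736803351
-87.14921968181338 0.0561487582075394
-176.29434359523964 0.07339437227828974
92.84734987632879 0.05904406795293504
[[0.60976556 0.07581386 0.032     ]
 [0.57389381 0.08479789 0.032     ]]
```

Emit:
move_arm --pt "1.6 -1.5 20 0" --pt "1.6 -1.5 50 0" --pt "1.6 -1.5 80 0" --pt "1.6 -1.5 100 0" --pt "1.6 -1.5 104 0" --pt "1.6 -1.5 104 0" --grip 40

```text
clock: 2.58
position: [0.5555, -0.1891, 0.3012]
ee_rot: [3.14, 0.08, 0.001]
force: [-0.7, -0.5, 0.3]
width: 0.435
```

```bash
python3 - <<'E'
from h import *
st=arm.observe(); im=arm.get_image('wrist'); cv2.imwrite('pics/w2.png',im[:,:,::-1]); import pickle; pickle.dump(st,open('w2.pkl','wb')); print(st['position'],st['ee_rot'],st['force'],st['clock'])
im=arm.get_image('side'); cv2.imwrite('pics/s2.png',cv2.resize(im[100:300,200:400,::-1],None,fx=3,fy=3,interpolation=cv2.INTER_CUBIC))
E
```

```text
[ 0.55552792 -0.18913722  0.30124298] [3.14028052e+00 7.96859475e-02 5.87432678e-04] [-0.66912363 -0.46138865  0.27573691] 2.575
```

View pics/w2.png

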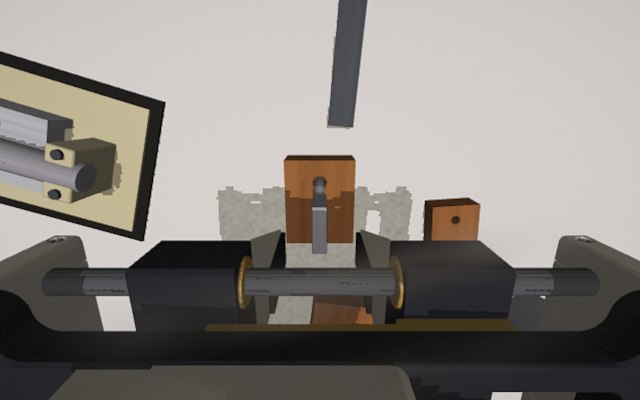

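View pics/s2.png

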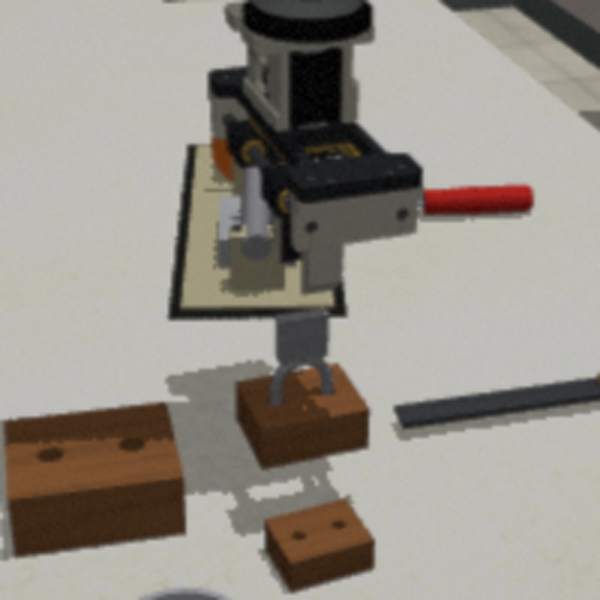

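Emit:
move_arm --pt "0 0 20 0" --pt "0 0 45 0" --pt "0 0 57 0" --pt "0 0 57 0" --pt "0 0 57 0"

```text
clock: 3.3
position: [0.5561, -0.1887, 0.2447]
ee_rot: [3.14, 0.081, 0.002]
force: [-0.0, 0.6, 0.6]
width: 0.434
```

Emit:
move_arm --pt "0 0 0 0" --pt "0 0 0 0" --pt "0 0 0 0" --pt "0 0 0 0" --pt "0 0 0 0" --pt "0 0 0 0" --pt "0 0 0 0" --grip 4 --grip_force 30

```text
clock: 4.18
position: [0.5557, -0.1886, 0.2438]
ee_rot: [3.14, 0.081, 0.0]
force: [-0.3, -0.5, 2.9]
width: 0.11
```

Emit:
move_arm --pt "0 0 -8 0" --pt "0 0 -25 0" --pt "0 0 -50 0" --pt "0 0 -80 0" --pt "0 0 -100 0" --pt "0 0 -110 0" --pt "0 0 -110 0" --pt "0 0 -110 0"

```text
clock: 5.18
position: [0.5553, -0.1884, 0.353]
ee_rot: [-3.14, -0.081, 0.002]
force: [-0.2, -0.1, -2.3]
width: 0.106
```

```bash
python3 - <<'E'
from h import *
st=arm.observe(); im=arm.get_image('wrist'); cv2.imwrite('pics/w3.png',im[:,:,::-1]); import pickle; pickle.dump(st,open('w3.pkl','wb')); print(st['position'],st['ee_rot'],st['force'],st['clock'])
im=arm.get_image('side'); cv2.imwrite('pics/s3.png',cv2.resize(im[50:300,200:400,::-1],None,fx=2.4,fy=2.4,interpolation=cv2.INTER_CUBIC))
E
```

```text
[ 0.55528468 -0.18843065  0.35296633] [-3.14020040e+00 -8.14056962e-02  2.11024802e-03] [-0.20035166 -0.13088385 -2.27005042] 5.175
```

View pics/w3.png

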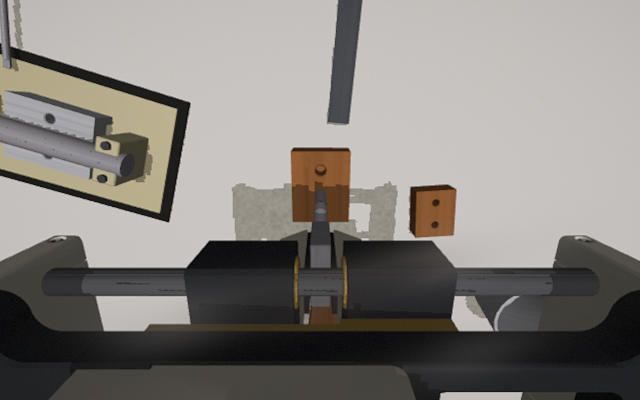

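View pics/s3.png

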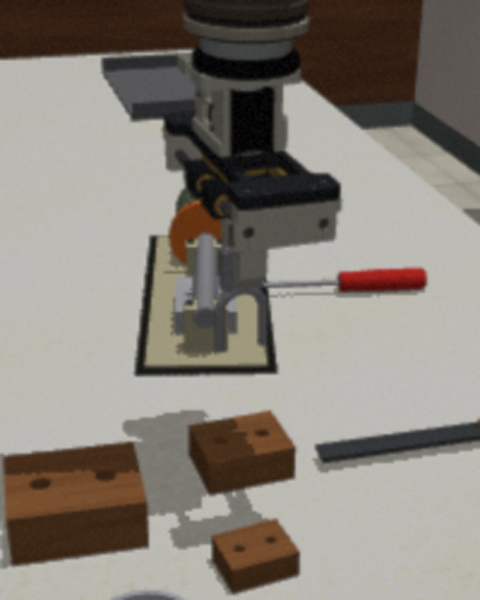

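Emit:
move_arm --pt "-1 -35 -5 0.03" --pt "-2 -80 -5 0.1" --pt "-3 -130 -5 0.18" --pt "-5 -180 -5 0.25" --pt "-6 -230 -5 0.3" --pt "-7 -265 -5 0.3" --pt "-7 -283 -5 0.3" --pt "-7 -283 -5 0.3" --pt "-7 -283 -5 0.3" --pt "-7 -283 -5 0.3"

```text
clock: 6.52
position: [0.5343, 0.092, 0.3586]
ee_rot: [3.116, -0.393, 0.0]
force: [-0.8, -0.1, -1.5]
width: 0.104
```

```bash
python3 - <<'E'
from h import *
st=arm.observe(); im=arm.get_image('wrist'); cv2.imwrite('pics/w4.png',im[:,:,::-1]); import pickle; pickle.dump(st,open('w4.pkl','wb')); print(st['position'],st['ee_rot'],st['force'],st['joints'],st['clock'])
cv2.imwrite('pics/w4z.png',cv2.resize(im[60:200,220:420,::-1],None,fx=4,fy=4,interpolation=cv2.INTER_CUBIC))
E
```

```text
[0.5342564  0.09195017 0.35862128] [ 3.11614956e+00 -3.92967090e-01  6.59646293e-06] [-0.83360882 -0.11295595 -1.483695  ] [-0.13814664  0.35577864 -0.17173156  1.82466541  0.07319325  0.96752427
 -2.16259452] 6.525
```

View pics/w4.png

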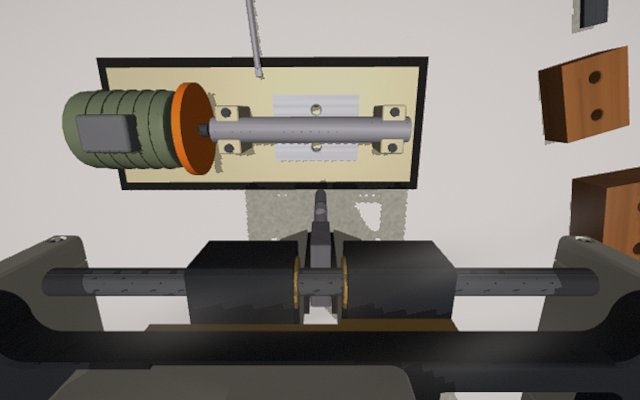

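View pics/w4z.png

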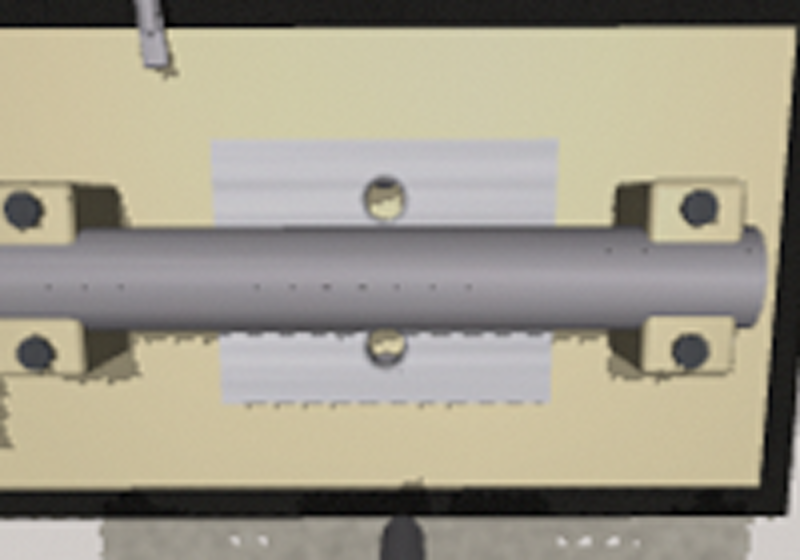

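```bash
python3 - <<'E'
from h import *
import pickle
st=pickle.load(open('w4.pkl','rb'))
z=lambda a:np.array(a,float)/4+[220,60]-.4
M=R.from_rotvec(st['ee_rot']).as_matrix()
f=lambda d:(np.degrees(np.arctan2(d[1],d[0])),np.linalg.norm(d))
h=ray('wrist',z([(384.5,200),(385.5,347)]),.032,st)
print('holes',h,h.mean(0),f(h[0]-h[1]))
s=ray('wrist',z([(23,210),(37,352),(698,208),(690,350)]),.059,st)
print('screws',s,s.mean(0),f(s[0]-s[2]),f(s[1]-s[3]),f(s[0]-s[1]))
c=s.mean(0); 
u=s[:2].mean(0)-s[2:].mean(0); u/=np.linalg.norm(u); bx=np.array([u[1],-u[0],0]); hm=h.mean(0)
print('bed yaw',np.degrees(np.arctan2(bx[1],bx[0])),'hole in bed',(hm-c)@bx,(hm-c)@u)
br=ray('wrist',z([(212,140),(557,140),(549,404),(222,404)]),.032,st); print('bracket',br.mean(0),[f(br[i]-br[i-1]) for i in range(4)])
print('tool x yaw',f(M[:,0]))
E
```

```text
holes [[0.60924292 0.07673811 0.032     ]
 [0.57473804 0.08545952 0.032     ]] [0.59199048 0.08109881 0.032     ] (np.float64(-14.184913289271577), np.float64(0.035590014484111414))
screws [[0.62700418 0.15503407 0.059     ]
 [0.59641837 0.16238542 0.059     ]
 [0.5900965  0.00911405 0.059     ]
 [0.55957468 0.01660455 0.059     ]] [0.59327343 0.08578452 0.059     ] (np.float64(75.80581656414454), np.float64(0.15051521730601766)) (np.float64(75.81645646834497), np.float64(0.15036461835581386)) (np.float64(-13.514777737850068), np.float64(0.03145686490836648))
bed yaw -14.188866146543205 hole in bed -9.525640334007873e-05 -0.004857237373043745
bracket [0.59170517 0.08117102 0.032     ] [(np.float64(-14.5883777553597), np.float64(0.063912384649292)), (np.float64(-104.35724492889572), np.float64(0.08308973576626477)), (np.float64(165.86457675361277), np.float64(0.06391334313750086)), (np.float64(75.64206999189558), np.float64(0.08359500056108278))]
tool x yaw (np.float64(-14.374871910625965), np.float64(0.9999999999999999))
```

Emit:
move_arm --pt "15 -1 0 0" --pt "35 -3 0 0" --pt "52 -4 0 -0.003" --pt "59.6 -4.1 0 -0.003" --pt "59.6 -4.1 5 -0.003" --pt "59.6 -4.1 20 -0.003" --pt "59.6 -4.1 35 -0.003" --pt "59.6 -4.1 46 -0.003" --pt "59.6 -4.1 48 -0.003" --pt "59.6 -4.1 48 -0.003" --pt "59.6 -4.1 48 -0.003"

```text
clock: 7.95
position: [0.593, 0.0831, 0.3112]
ee_rot: [-3.118, 0.384, -0.001]
force: [0.2, 0.4, -1.3]
width: 0.106
```

```bash
python3 - <<'E'
from h import *
st=arm.observe(); im=arm.get_image('wrist'); cv2.imwrite('pics/w5.png',im[:,:,::-1]); import pickle; pickle.dump(st,open('w5.pkl','wb')); print(st['position'],st['ee_rot'],st['force'],st['ft_torque'],st['clock'])
im=arm.get_image('side'); cv2.imwrite('pics/s5.png',cv2.resize(im[80:230,220:360,::-1],None,fx=4,fy=4,interpolation=cv2.INTER_CUBIC))
E
```

```text
[0.59298489 0.08312899 0.3112451 ] [-3.11768013e+00  3.84321125e-01 -1.48319488e-03] [ 0.22055193  0.38332211 -1.2973996 ] [ 0.05051451 -0.00424008 -0.07595433] 7.95
```

View pics/w5.png

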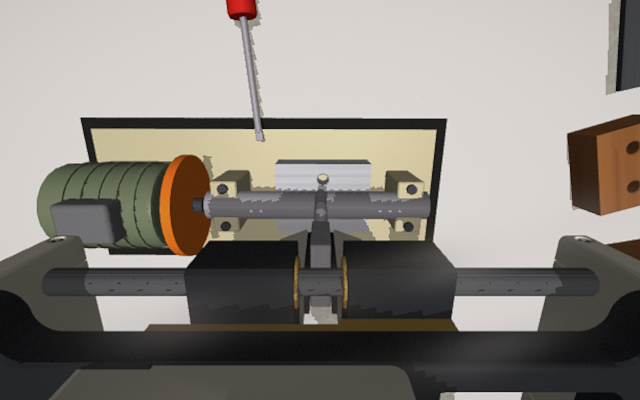

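View pics/s5.png

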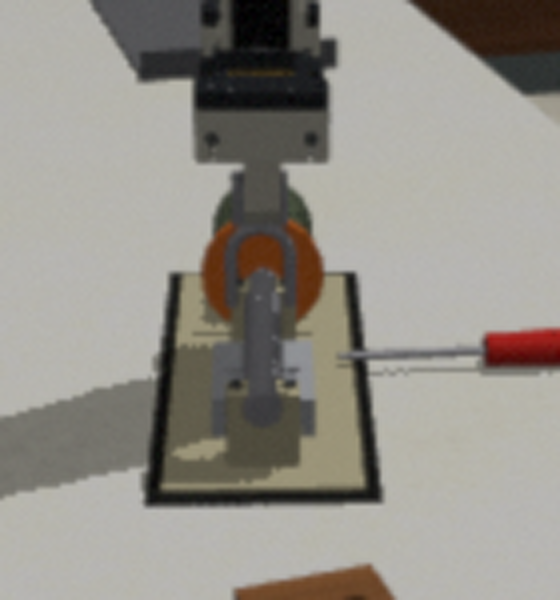

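```bash
python3 - <<'E'
from h import *
import pickle
st=pickle.load(open('w5.pkl','rb')); im=cv2.imread('pics/w5.png')
cv2.imwrite('pics/w5z.png',cv2.resize(im[150:230,270:380],None,fx=7,fy=7,interpolation=cv2.INTER_CUBIC))
E
```

```text
(no output)
```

View pics/w5z.png

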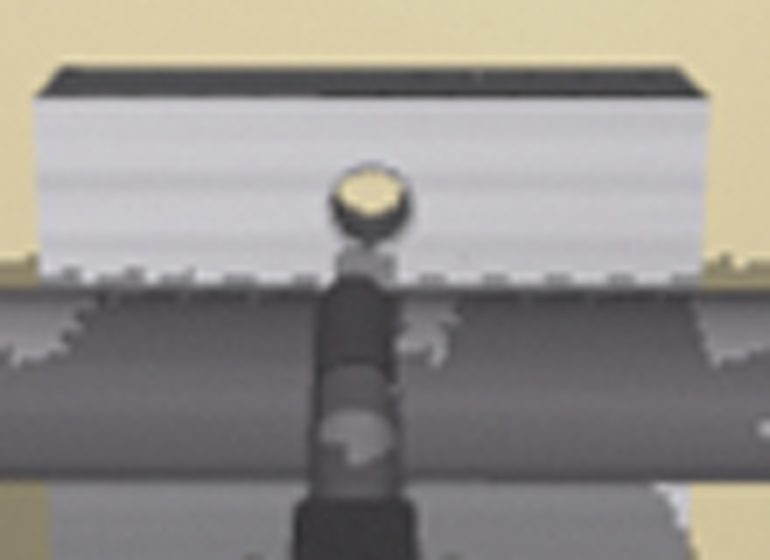

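```bash
python3 - <<'E'
from h import *
import pickle
st=pickle.load(open('w5.pkl','rb')); M=R.from_rotvec(st['ee_rot']).as_matrix(); p=st['position']
z=lambda a:np.array(a,float)/7+[270,150]-.43
t=lambda w:(w-p)@M*1000
h=ray('wrist',z([(370,202)]),.032,st); print('hole tool',t(h),h)
print('leg end L/R', t(ray('wrist',z([(337,258),(393,258)]),.0752,st)),'far edge',t(ray('wrist',z([(365,242)]),.0752,st)))
b=ray('wrist',z([(38,98),(708,98)]),.032,st); print('bracket far edge',t(b), t(b.mean(0)))
print(t(np.array([.592,.0811,.032])),np.degrees(np.arctan2(M[1,0],M[0,0])))
lug=z([(295,497),(415,497)]); print('lug',t(ray('wrist',lug,.0752+.056,st)))
E
```

```text
hole tool [[ 18.2120903    2.24418056 279.26065126]] [[0.6103792  0.07658378 0.032     ]]
leg end L/R [[ 21.75898795  -1.53014872 236.06542872]
 [ 21.76244235   4.37307343 236.0629127 ]] far edge [[ 23.49379258   1.41843874 236.06572981]]
bracket far edge [[ 31.35355906 -38.90773224 279.29002482]
 [ 31.39478539  44.06021544 279.25465627]] [ 31.37417223   2.5762416  279.27234055]
[ -0.7136675    2.326596   279.24360432] -14.05497879128323
lug [[ 15.89051179  -4.45946008 180.06137606]
 [ 15.89752443   5.22076342 180.05725144]]
```

```bash
python3 - <<'E'
from h import *
for n in ('w3','w4'):
    im=cv2.imread(f'pics/{n}.png'); cv2.imwrite(f'pics/{n}leg.png',cv2.resize(im[175:265,285:355],None,fx=6,fy=6,interpolation=cv2.INTER_CUBIC))
a=cv2.imread('pics/w3leg.png');b=cv2.imread('pics/w4leg.png');cv2.imwrite('pics/legs.png',np.hstack([a[:540],b[:540]])[:, :800])
E
```

```text
(no output)
```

View pics/legs.png

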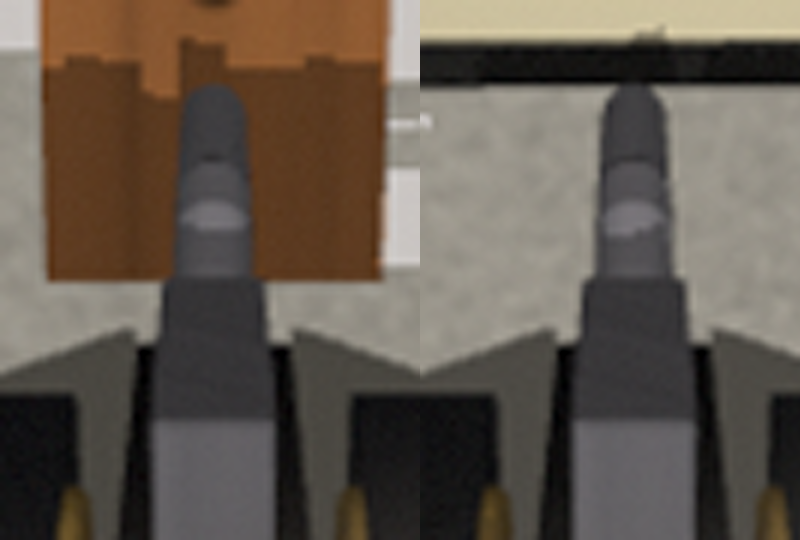

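```bash
python3 - <<'E'
from h import *
import pickle
st=pickle.load(open('w4.pkl','rb')); M=R.from_rotvec(st['ee_rot']).as_matrix(); p=st['position']
z=lambda a:np.array(a,float)/6+[285,175]-.42
def t(px,d):
    K=np.array(arm.camera_info('wrist')['mtx']);T=np.array(arm.camera_info('wrist')['T_tool_cam'])
    v=np.array([*z([px])[0],1])@np.linalg.inv(K).T@T[:3,:3].T; return T[:3,3]*1000+v*(d-T[2,3]*1000)/v[2]
print('leg far',t((213.5,83),236),'leg y edges',t((182,110),232),t((246,110),232))
print('crown->leg',t((213.5,157),188))
print('lug low',t((162,280),180),t((267,280),180),'lug top',t((152,418),149),t((275,418),149))
E
```

```text
leg far [ 20.26418989   0.27864699 236.        ] leg y edges [ 17.90662541  -3.54298382 232.        ] [ 17.91046922   4.22782544 232.        ]
crown->leg [ 25.19321714   0.30476932 188.        ]
lug low [ 15.50648754  -4.5356941  180.        ] [ 15.51208975   5.34912666 180.        ] lug top [ 15.77433489  -4.44304022 149.        ] [ 15.78033334   5.10387305 149.        ]
```

Emit:
move_arm --pt "0.9 2.0 0 0.002" --pt "0.9 2.0 5 0.002" --pt "0.9 2.0 10 0.002" --pt "0.9 2.0 10 0.002" --pt "0.9 2.0 10 0.002"

```text
clock: 8.68
position: [0.5932, 0.0809, 0.3007]
ee_rot: [3.118, -0.387, -0.0]
force: [-0.4, 0.0, -2.2]
width: 0.107
```

```bash
python3 - <<'E'
from h import *
st=arm.observe(); im=arm.get_image('wrist'); import pickle; pickle.dump(st,open('w6.pkl','wb')); print(st['position'],st['ee_rot'],st['force'],st['clock'])
im=im[:,:,::-1]; cv2.imwrite('pics/w6.png',im)
cv2.imwrite('pics/w6z.png',cv2.resize(im[150:230,270:380],None,fx=7,fy=7,interpolation=cv2.INTER_CUBIC))
E
```

```text
[0.593178   0.08093385 0.30067232] [ 3.11759967e+00 -3.87372107e-01 -1.29866256e-04] [-0.39198627  0.0260316  -2.19329826] 8.675
```

View pics/w6z.png

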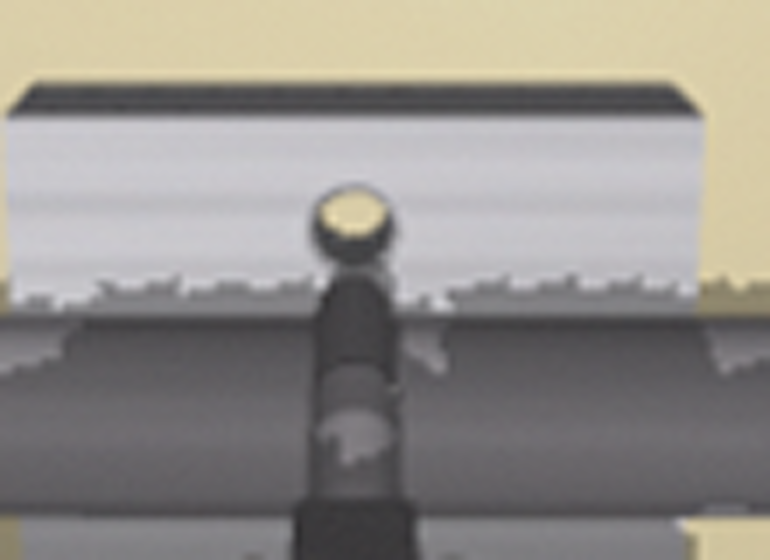

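```bash
python3 - <<'E'
from h import *
import pickle
st=pickle.load(open('w6.pkl','rb')); M=R.from_rotvec(st['ee_rot']).as_matrix(); p=st['position']
z=lambda a:np.array(a,float)/7+[270,150]-.43
t=lambda w:(w-p)@M*1000
print(t(ray('wrist',z([(353.5,227)]),.032,st)),t(ray('wrist',z([(8,115),(703,115)]),.032,st)), 'bar edges',t(ray('wrist',z([(355,318),(355,516)]),.048,st)))
E
```

```text
[[1.74730979e+01 1.81068084e-01 2.68670930e+02]] [[ 31.12964867 -40.95276251 268.66864554]
 [ 31.16480852  41.77494219 268.67104788]] bar edges [[ 10.537656     0.3685804  252.67148798]
 [-13.65929446   0.3794923  252.67341678]]
```

Emit:
move_arm --pt "0.4 0 3 0" --pt "0.4 0 7 0" --pt "0.4 0 11 0" --pt "0.4 0 15 0" --pt "0.4 0 19 0" --pt "0.4 0 22 0" --pt "0.4 0 25 0" --pt "0.4 0 27 0" --pt "0.4 0 27 0"

```text
clock: 9.85
position: [0.5935, 0.0808, 0.2736]
ee_rot: [3.117, -0.387, -0.0]
force: [-0.6, 0.4, -0.8]
width: 0.103
```

Emit:
move_arm --pt "0 0 1.5 0" --pt "0 0 3 0" --pt "0 0 4.5 0" --pt "0 0 6 0" --pt "0 0 7 0" --pt "0 0 7 0"

```text
clock: 10.6
position: [0.5935, 0.0808, 0.2666]
ee_rot: [3.117, -0.387, -0.0]
force: [-0.4, -0.7, -1.5]
width: 0.107
```

Emit:
move_arm --pt "0 0 1 0" --pt "0 0 2 0" --pt "0 0 3 0" --pt "0 0 4 0" --pt "0 0 4 0"

```text
clock: 11.22
position: [0.5935, 0.0808, 0.2626]
ee_rot: [3.118, -0.387, -0.0]
force: [-0.1, -0.4, -1.8]
width: 0.108
```

Emit:
move_arm --pt "0 0 1 0" --pt "0 0 2 0" --pt "0 0 3 0" --pt "0 0 4 0" --pt "0 0 5 0" --pt "0 0 5 0" --grip_force 45

```text
clock: 11.98
position: [0.5936, 0.0808, 0.2579]
ee_rot: [-3.118, 0.387, -0.0]
force: [-1.0, 0.1, 1.3]
width: 0.106
```

Emit:
move_arm --pt "0 0 1 0" --pt "0 0 2 0" --pt "0 0 3 0" --pt "0 0 4 0" --pt "0 0 4 0"

```text
clock: 12.6
position: [0.5935, 0.0809, 0.2534]
ee_rot: [-3.117, 0.387, 0.0]
force: [0.7, 1.5, -0.4]
width: 0.106
```

```bash
python3 - <<'E'
from h import *
st=arm.observe(); im=arm.get_image('wrist')[:,:,::-1]; print(st['position'],st['force'],st['ft_torque'])
a=cv2.resize(im[150:230,270:380],None,fx=5,fy=5,interpolation=cv2.INTER_CUBIC)
s=arm.get_image('side')[:,:,::-1]; s=cv2.resize(s[110:210,250:320],(280,400),interpolation=cv2.INTER_CUBIC)
cv2.imwrite('pics/w7.png',np.hstack([a[:400,:500],s[:400]]))
E
```

```text
[0.59350208 0.08094279 0.25340475] [ 0.66338429  1.47956528 -0.44665023] [ 0.3405472  -0.07122024  0.03212298]
```

View pics/w7.png

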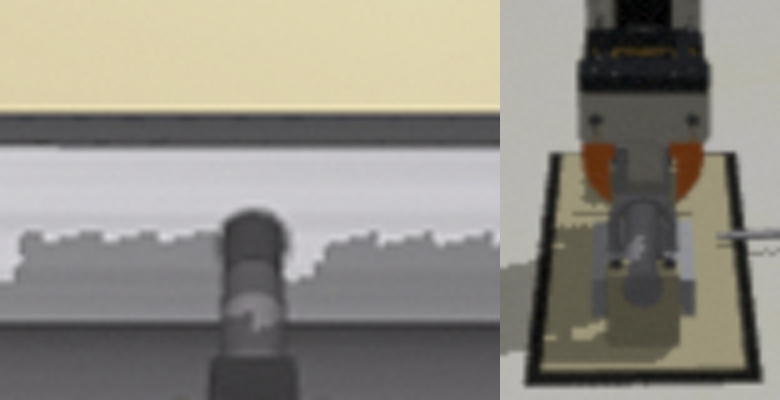

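The leg is inside the hole, with the hole rim visible around it at zoom ≈(253,235). I'll keep pushing down gently.

Emit:
move_arm --pt "0 0 1 0" --pt "0 0 2 0" --pt "0 0 3 0" --pt "0 0 4 0" --pt "0 0 4 0"

```text
clock: 13.32
position: [0.5934, 0.0806, 0.2493]
ee_rot: [3.117, -0.388, -0.001]
force: [0.4, -1.4, -2.1]
width: 0.104
```

Emit:
move_arm --pt "0 0 0.4 0" --pt "0 0 0.8 0" --pt "0 0 1.0 0" --pt "0 0 1.0 0"

```text
clock: 13.82
position: [0.5935, 0.0806, 0.2486]
ee_rot: [3.117, -0.388, -0.0]
force: [-0.4, -0.8, 1.9]
width: 0.109
```

Emit:
move_arm --pt "0 0 0.4 0" --pt "0 0 0.8 0" --pt "0 0 0.8 0"

```text
clock: 14.2
position: [0.5935, 0.0807, 0.248]
ee_rot: [3.118, -0.388, 0.0]
force: [-1.8, -1.2, 4.5]
width: 0.105
```

Emit:
move_arm --pt "0 0 0.4 0" --pt "0 0 0.8 0" --pt "0 0 0.8 0" --pt "0 0 0.8 0"

```text
clock: 14.7
position: [0.5936, 0.0807, 0.2478]
ee_rot: [3.118, -0.388, 0.001]
force: [-2.7, -1.4, 10.4]
width: 0.106
```

Emit:
move_arm --pt "0 0 0.4 0" --pt "0 0 0.8 0" --pt "0 0 0.8 0" --pt "0 0 0.8 0"

```text
clock: 15.2
position: [0.5936, 0.0807, 0.2477]
ee_rot: [3.118, -0.388, 0.001]
force: [-5.4, -2.3, 18.4]
width: 0.104
```

```bash
python3 - <<'E'
from h import *
st=arm.observe(); im=arm.get_image('wrist')[:,:,::-1]; print(st['position'],st['force'],st['ft_torque'])
a=cv2.resize(im[170:250,270:370],None,fx=5,fy=5,interpolation=cv2.INTER_CUBIC)
s=arm.get_image('side')[:,:,::-1]; s=cv2.resize(s[110:210,250:320],(280,400),interpolation=cv2.INTER_CUBIC)
cv2.imwrite('pics/w8.png',np.hstack([a[:400,:500],s[:400]]))
E
```

```text
[0.59357409 0.08074742 0.24770635] [-5.3590538  -2.32111317 18.3864185 ] [-0.57728495  1.35381243  0.01101275]
```

View pics/w8.png

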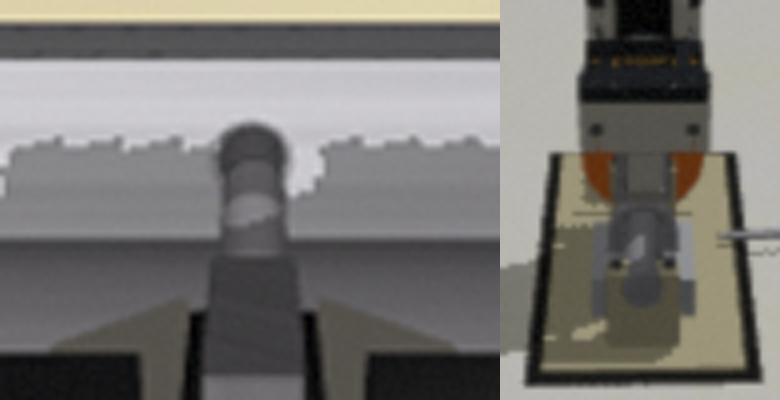

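Hard stop at TCP z 0.2477, which puts the clamp origin at ≈0.0119 m: home. I'll unload, release and retreat.

Emit:
move_arm --pt "0 0 -0.8 0" --pt "0 0 -1.6 0" --pt "0 0 -1.6 0" --pt "0 0 -1.6 0"

```text
clock: 15.8
position: [0.5936, 0.0807, 0.2479]
ee_rot: [3.118, -0.388, 0.0]
force: [-0.5, -1.4, 3.3]
width: 0.106
```

Emit:
move_arm --pt "0 0 0 0" --pt "0 0 0 0" --pt "0 0 0 0" --pt "0 0 0 0" --pt "0 0 0 0" --grip 32

```text
clock: 16.42
position: [0.5935, 0.0808, 0.2479]
ee_rot: [3.118, -0.388, -0.0]
force: [1.1, -0.1, 0.3]
width: 0.344
```

Emit:
move_arm --pt "0 0 -5 0" --pt "0 0 -20 0" --pt "0 0 -50 0" --pt "0 0 -90 0" --pt "0 0 -120 0" --pt "-20 0 -130 0" --pt "-45 0 -130 0" --pt "-60 0 -130 0" --pt "-60 0 -130 0" --pt "-60 0 -130 0"

```text
clock: 17.68
position: [0.536, 0.0952, 0.3781]
ee_rot: [3.118, -0.388, 0.001]
force: [-0.4, 0.5, 0.7]
width: 0.349
```

```bash
python3 - <<'E'
from h import *
import pickle
st=arm.observe(); im=arm.get_image('wrist')[:,:,::-1]; print(st['position'],st['force'],st['clock']); pickle.dump(st,open('w9.pkl','wb'))
cv2.imwrite('pics/w9.png',im); cv2.imwrite('pics/w9z.png',cv2.resize(im[80:220,220:420],None,fx=4,fy=4,interpolation=cv2.INTER_CUBIC))
s=arm.get_image('side')[:,:,::-1]; cv2.imwrite('pics/s9.png',cv2.resize(s[100:220,230:390],None,fx=5,fy=5,interpolation=cv2.INTER_CUBIC))
E
```

```text
[0.53603092 0.09518079 0.37813388] [-0.44450884  0.54121939  0.74788398] 17.675
```

View pics/w9z.png

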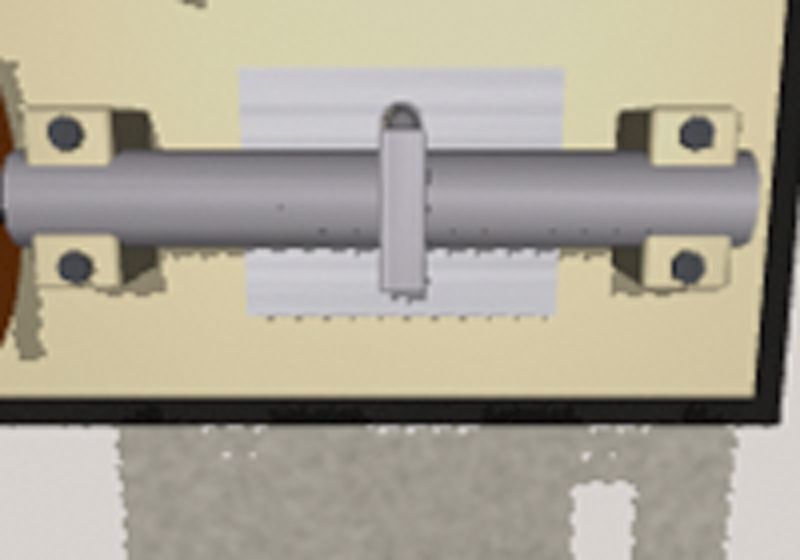

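View pics/s9.png

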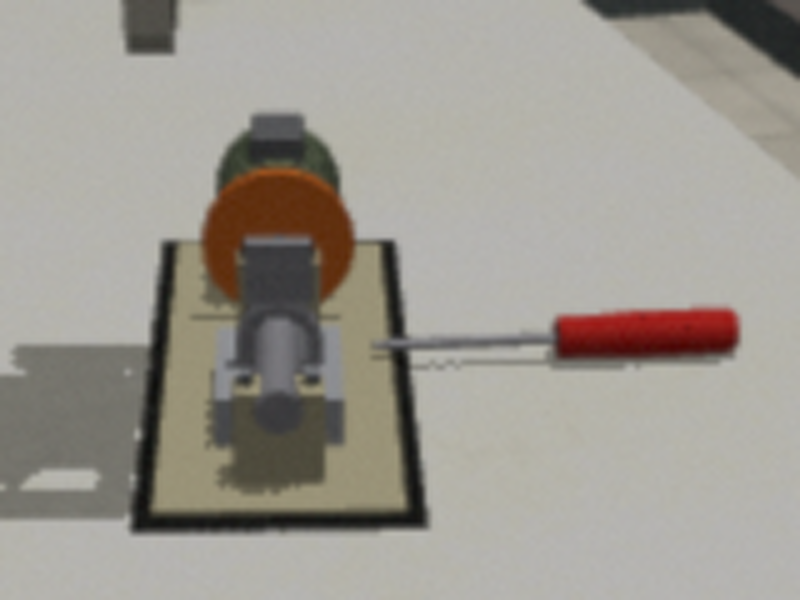

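```bash
python3 - <<'E'
from h import *
import pickle
st=pickle.load(open('w9.pkl','rb'))
z=lambda a:np.array(a,float)/4+[220,80]-.4
w=ray('wrist',z([(382,129),(423,129),(424,291),(382,291)]),.099,st); print(w.mean(0), np.linalg.norm(w[0]-w[3]),np.linalg.norm(w[0]-w[1]))
c=w.mean(0); q=proj('side',c)[0]; print('predicted side zoom px',(q-[230,100])*5)
E
```

```text
[0.59217597 0.08064611 0.099     ] 0.033393823362299256 0.008472927599662287
predicted side zoom px [277.62326983 238.45957173]
```

```bash
python3 -c "
from cell import arm
print(arm.sign_off())"
```

```text
the job is handed in; nothing more can be done
None
```

I took the U-clamp out of the middle-sized rack and fitted it over the rest bar, with both legs in the bracket holes and its crown on the bar. I then released it upright, backed the arm clear and handed the job in at about 17.8 s on the robot's clock.

- **Fit:** The legs entered the holes with no noticeable force, and passing the plungers read only about 3 N. The clamp then came to a hard stop with its origin about 11.9 mm above the table, against 12 mm wanted. I confirmed the stop with an 18 N push, under the 35 N limit.
- **After release:** The wrist and side views show the clamp upright and centred over the holes. Its lug top appears in the side image within 3 enlarged pixels (under 1 real pixel) of where a 99 mm height predicts, with nothing touching it.
- **Disagreements:**
  - The top and wrist cameras differed by up to about 2 mm on the hole position. I used the wrist camera.
  - The first move over the bar stopped about 2 mm off along it, so I measured again and corrected before lowering.
  - One early reading of a leg end was wrong because of a shadow, and I replaced it using clearer pictures.
- **Bystanders:** I made no contact with the file, screwdriver or tin, but took no final measurement of where they lie.

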